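# Shim the rocking flat lap

### The job

The flat lap rocks because its front right foot is too short. Slide the shims that lie on the right into the gap between that foot and the steel plate below, one by one and one on top of the other, each with its engraved ring under the foot, until the lap no longer rocks when you press about 10 N (never 25 N) down on the boss above the foot; leave the shims in place. Use no more force than that on the lap, do not shift it, and leave the bottle, the cup and the tin alone.

Things in the scene. Friction and masses are not known exactly. Their poses are not given: they have to be found in the camera images.
- lap: Loose 4 kg bench flat lap: grey base plate 236x196 mm (z 28 to 42 mm), dark 210 mm wheel (top 65 mm), four feet of 12 mm radius under lugs of 20 mm radius at (+-125, +-105) mm. Origin at table level under its centre, x away from the robot, y left. It stands on three feet; the one at (-125, -105) hovers. Pressing there with 3 to 8 N rocks it about the neighbouring feet (line 161 mm away) till that foot lands.
- sole (a point): Centre of the flat underside (24 mm wide, edge rounded 1.5 mm) of the short foot, 11.3 mm above the table while the lap is level. Under it, centred 14 mm to its front right, lies a fixed round steel plate, 160 mm wide and 2 or 6 mm thick (not told which; the other lies idle at the far right). Shims go between plate and sole, from the front or the right side; the lug is 28 mm above the table.
- boss_top (a point): Centre of the top of the round steel boss, 30 mm wide and 10 mm high, on the lug straight above the short foot: the place to press on. Its top is 52 mm above the table while the lap is level.
- boss: The same boss as a body; origin at the centre of its underside, 42 mm above the table.
- shim0_grip (a point): First of three equal loose dark steel shims (80 g) flat on the table: plate 90x40x4 mm with an upright block at its tail (12 mm along x, 28 mm wide, top 44 mm above the plate's underside). This is the middle of the block, 24 mm above that underside. x points to the nose, 84 mm ahead, its last 5 mm 2.6 mm thick. Because of the blocks, stacked shims must enter from different sides (front, right).
- shim0_seat (a point): Centre of the ring (26 mm) engraved on the plate of that shim, on its top face 4 mm above its underside, 61 mm ahead of the block's middle and 23 mm behind the nose: the foot belongs above it.
- shim1_grip (a point): Second of three equal loose dark steel shims (80 g) flat on the table: plate 90x40x4 mm with an upright block at its tail (12 mm along x, 28 mm wide, top 44 mm above the plate's underside). This is the middle of the block, 24 mm above that underside. x points to the nose, 84 mm ahead, its last 5 mm 2.6 mm thick. Because of the blocks, stacked shims must enter from different sides (front, right).
- shim1_seat (a point): Centre of the ring (26 mm) engraved on the plate of that shim, on its top face 4 mm above its underside, 61 mm ahead of the block's middle and 23 mm behind the nose: the foot belongs above it.
- shim2_grip (a point): Third of three equal loose dark steel shims (80 g) flat on the table: plate 90x40x4 mm with an upright block at its tail (12 mm along x, 28 mm wide, top 44 mm above the plate's underside). This is the middle of the block, 24 mm above that underside. x points to the nose, 84 mm ahead, its last 5 mm 2.6 mm thick. Because of the blocks, stacked shims must enter from different sides (front, right).
- shim2_seat (a point): Centre of the ring (26 mm) engraved on the plate of that shim, on its top face 4 mm above its underside, 61 mm ahead of the block's middle and 23 mm behind the nose: the foot belongs above it.
- dropper: Small dropper bottle with a red cap, 27 mm wide, 86 mm tall, a bystander standing loose; origin at the centre of its underside.
- cup: Small white mixing cup, 49 mm wide, 31 mm tall, a bystander standing loose; origin at the centre of its underside.
- tin: Green tin box, 77x123x35 mm, a bystander standing loose; origin at the centre of its underside.
- shim0: The same shim as shim0_grip; origin under the centre of its plate, x to the nose, 39 mm ahead of the block's middle.
- shim1: The same shim as shim1_grip; origin under the centre of its plate, x to the nose, 39 mm ahead of the block's middle.
- shim2: The same shim as shim2_grip; origin under the centre of its plate, x to the nose, 39 mm ahead of the block's middle.
Mind the look-alikes: they are no part of the job. What is shaped like the shim1 but white is not meant.

How it is judged:
On the way, in this order (a step that is already met when the one before it is completed fails the run):
1. a shim lies with its ring under the short foot (((horizontal distance between shim0_seat and sole below 0.014 m and z of shim0_seat in the frame of sole below 0.001 m) or (horizontal distance between shim1_seat and sole below 0.014 m and z of shim1_seat in the frame of sole below 0.001 m) or (horizontal distance between shim2_seat and sole below 0.014 m and z of shim2_seat in the frame of sole below 0.001 m))), for 0.2 s.
2. pressed down on the boss with more than 8 N, the lap no longer rocks (tilts less than 0.018 rad) (contact force between anything else and boss above 8 N and angle between lap's own z axis and vertical below 0.018 rad), for 0.4 s.
At the end, for the whole second after the job is handed in: The lap stands still and level (within 0.012 rad); a shim lies still with its ring within 14 mm of the centre of the short foot and its top face at most 3 mm below the sole (so the gap is filled, by one shim or by two stacked) (((horizontal distance between shim0_seat and sole below 0.014 m and z of shim0_seat in the frame of sole between -0.003 and 0.001 m and angle between shim0_seat's own z axis and vertical below 0.1 rad and linear speed of shim0 below 0.01 m/s) or (horizontal distance between shim1_seat and sole below 0.014 m and z of shim1_seat in the frame of sole between -0.003 and 0.001 m and angle between shim1_seat's own z axis and vertical below 0.1 rad and linear speed of shim1 below 0.01 m/s) or (horizontal distance between shim2_seat and sole below 0.014 m and z of shim2_seat in the frame of sole between -0.003 and 0.001 m and angle between shim2_seat's own z axis and vertical below 0.1 rad and linear speed of shim2 below 0.01 m/s)) and angle between lap's own z axis and vertical below 0.012 rad and linear speed of lap below 0.01 m/s); the robot touches nothing.
It fails at once if the lap shifted more than 15 mm (distance of lap from where it was at the start of the episode above 0.015 m).
It fails at once if the robot or a shim pushed the lap with more than 25 N (contact force between any of the fingers, the arm, shim0, shim1, shim2 and lap above 25 N).
It fails at once if bottle, cup or tin disturbed (moved more than 15 mm) (distance of any of dropper, cup, tin from where it was at the start of the episode above 0.015 m).
It also fails if it takes over 72 s, if anything falls off the work surface, if the arm or the gripper's body presses on something with over 40 N, if the wrist force passes 120 N, or if a joint passes its speed limit or range.

### The arm

A 6-joint arm with a two-finger parallel gripper is mounted at the origin on a cart in front of the work surface, level with it; the furniture and walls round the work are solid. World frame = base frame: x ahead of the robot, y to its left, z up, the work surface at z = 0. Lengths are in m, angles in rad, forces in N, time in s.
With the tool pointing down it reaches from about 0.375 to 0.75 m from the base axis. Payload 9 kg.
Tool frame: the origin (TCP) lies midway between the tips of the shut fingers; the grasp point (between the pads) lies 19 mm behind it; z points along the fingers, y is the direction in which the jaws open and shut (so a half turn about z gives the same grasp; the last joint's range is limited). The gripper opens to 85 mm and grips with 20 to 120 N. Pads are 22 mm wide; open, the fingers measure 114 mm over their backs; the gripper's body (76 mm by 85 mm) begins 54 mm behind the grasp point. The pads swing forward as they close: fully open they stand 13 mm farther back than shut.
Start: joints at [0.938, 0.104, 0.097, 1.564, 0, 1.353], TCP at [0.242, 0.549, 0.231] pointing down, gripper open.
Joint ranges: [-2.99, 2.99], [-0.84, 1.86], [-1.1, 1.16], [-1.84, 2.11], [-1.51, 1.56], [-3.14, 3.14]. Speed limits (rad/s): [2.22, 2.22, 2.57, 3.14, 3.14, 3.14].

### API

Orientations are given as a unit quaternion [w, x, y, z].
In Python, from bench import bot gives the robot as it stands. The module is installed in compiled form; this text tells all that it offers.
- The arm moves only by the tool send_rows, never from a script. Its argument "deltas" is a list of rows, each a list of 2 entries, a list of its own where there are three numbers: the shift along the tool's x, y, z in cm, then the turn about the tool's z in degrees. In form: [[[x, y, z], yaw], ...]. A call has exactly 5 rows; each row is the pose to reach, as a shift and turn from the pose commanded when the call began, along the tool's axes at that moment; what a row does not reach only later rows make up. A row lasts 1/10 s, in which the tool goes at most 50 mm and 8.59 degrees, less where a joint would pass 70% of its speed; a pose out of reach is approached as far as the arm can. A call with a gripper value outside its range is refused whole. "jaw" is the opening, from 0 (shut) to 1 (fully open), set as the call begins (left out, the last holds). The fingers move at their own pace and stop on an object; "grip_force" is the grip in N (left out, the last holds). Time passes only in rows, so rows that repeat a pose let the fingers close, or fill a call up. It gives the time, the measured TCP pose, the force and the opening at its end, in the units of the state.
- bot.get_obs(): the state, without advancing time (a new reading comes with each control period).
- bot.snapshot(name): name is "scene" or "top" or "wrist"; returns a dict with "frame" (384x512x3 uint8, red, green, blue), "mtx" (3x3 intrinsics, pixels), "cam_to_world" (4x4, takes a point from camera to world coordinates); the wrist camera has in their place "hand_eye" (4x4, takes a point from camera to tool coordinates, whose origin is the TCP and whose axes are the flange's). Camera axes: x right, y down, z forward; pixel columns grow to the right and rows downward; lengths in m; the calibration is good to about 2 mm. A picture is of the moment at which its call begins: read the wrist's pose just before it. There is no depth.
- bot.close_job(): hands the job in, once; it reports no verdict.
The state is a dict: "t": time; "joint_pos": joint angles; "joint_velocities": joint speeds; "effort": joint torques, N m; "ee_pos": TCP position; "orientation": TCP orientation; "contact_force": force on the tool from outside, world axes, zero at the start; "wrist_torque": the same for the moment, N m; "width": opening from 0.0 (shut) to 1.0 (fully open).
Only numpy, scipy, OpenCV 4.12 (cv2) and the standard library are available. Lean on these libraries where they do the work, as an engineer would, in place of code of your own. Each camera call takes 0.05 s, during which the arm holds its last target.

## Working session

There is one attempt and no reset: what is moved stays moved. The work goes in short steps, Python scripts to look and compute and a tool call to move; the robot and the scene stay as the last step left them, time stands still between calls to the robot, and variables do not carry over. Pictures are saved under pics/ and viewed, and the job is handed in when it is done.

Besides the shell and the picture viewer there is one more tool, called after "Emit:" in YAML: its name, and indented under it one key for each argument. send_rows: Moves the arm, as the interface text tells. Its arguments: {"type":"object","properties":{"deltas":{"type":"array","items":{"type":"array"}},"jaw":{"type":"number"},"grip_force":{"type":"number"}},"required":["deltas"]}

```bash
ls; mkdir -p pics; python3 - <<'E'
from bench import bot
import cv2
o=bot.get_obs();print(o)
for n in("scene","top","wrist"):
    s=bot.snapshot(n);cv2.imwrite(f"pics/{n}0.png",s["frame"][:,:,::-1]);print(n,s["mtx"].round(1).tolist(),(s.get("cam_to_world") if "cam_to_world" in s else s["hand_eye"]).round(4).tolist())
E
```

```text
pics
{'t': 0.0, 'joint_pos': array([9.38284087e-01, 1.04718324e-01, 9.64760004e-02, 1.56389232e+00,
       3.17895029e-05, 1.35314962e+00]), 'joint_velocities': array([-6.69715770e-04,  2.50144746e-03,  1.19532846e-03,  2.16342279e-04,
        2.61751413e-04,  5.30128697e-05]), 'effort': array([-2.13477579e-04, -5.56928337e+01,  5.03648686e+01,  1.70183543e-02,
       -2.73282376e-04,  4.66078393e-05]), 'ee_pos': array([0.24159581, 0.54885386, 0.23051489]), 'orientation': array([-2.90437357e-04,  2.05948348e-01,  9.78562635e-01, -6.03054140e-04]), 'contact_force': array([-0.14524987, -0.94703501,  0.40847164]), 'wrist_torque': array([-0.0611491 ,  0.00707968,  0.01797494]), 'width': 1.0003645145034603}
scene [[474.4, 0.0, 259.4], [0.0, 474.4, 186.4], [0.0, 0.0, 1.0]] [[0.6777, -0.4396, 0.5895, -0.1701], [-0.7351, -0.4249, 0.5282, -0.7701], [0.0183, -0.7913, -0.6111, 0.8738], [0.0, 0.0, 0.0, 1.0]]
top [[351.3, 0.0, 258.0], [0.0, 351.3, 199.8], [0.0, 0.0, 1.0]] [[0.0244, -0.9973, 0.0692, 0.53], [-0.9997, -0.0238, 0.0094, -0.049], [-0.0077, -0.0695, -0.9976, 1.0474], [0.0, 0.0, 0.0, 1.0]]
wrist [[321.2, 0.0, 250.6], [0.0, 321.2, 193.2], [0.0, 0.0, 1.0]] [[0.0001, -0.9577, -0.2879, 0.0727], [1.0, 0.0001, 0.0002, -0.001], [-0.0001, -0.2879, 0.9577, -0.1418], [0.0, 0.0, 0.0, 1.0]]
```

View pics/scene0.png

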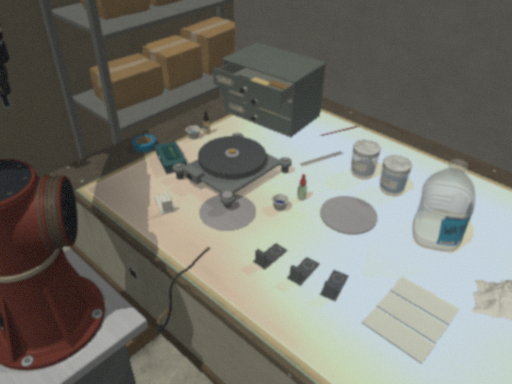

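View pics/top0.png

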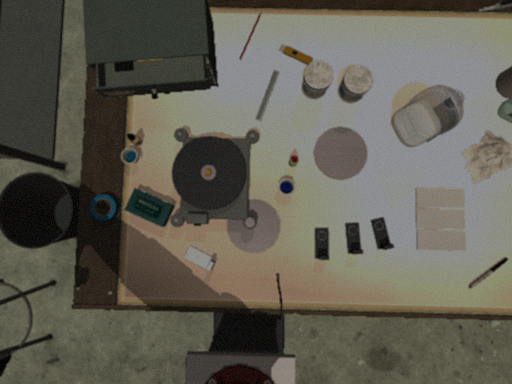

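View pics/wrist0.png

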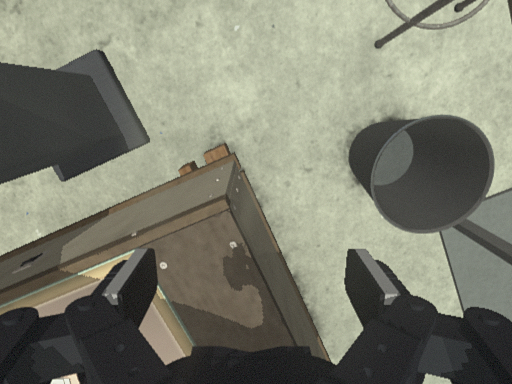

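```bash
cat > h.py <<'E'
import numpy as np, cv2
from scipy.spatial.transform import Rotation as R
def load():
    pass
def pose(o):
    q=o["orientation"];T=np.eye(4);T[:3,:3]=R.from_quat([q[1],q[2],q[3],q[0]]).as_matrix();T[:3,3]=o["ee_pos"];return T
def ray(K,C,uv,z):
    d=C[:3,:3]@np.linalg.solve(K,np.array([uv[0],uv[1],1.]));p=C[:3,3]
    return p+d*(z-p[2])/d[2]
def proj(K,C,P):
    q=np.linalg.inv(C)@np.append(P,1);u=K@q[:3];return u[:2]/u[2]
E
python3 - <<'E'
import cv2
a=cv2.imread('pics/top0.png')
cv2.imwrite('pics/top0a.png',cv2.resize(a[110:280,160:400],None,fx=3.3,fy=3.3,interpolation=cv2.INTER_CUBIC))
a=cv2.imread('pics/scene0.png')
cv2.imwrite('pics/scene0a.png',cv2.resize(a[130:310,160:400],None,fx=3.3,fy=3.3,interpolation=cv2.INTER_CUBIC))
E
```

```text
(no output)
```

View pics/top0a.png

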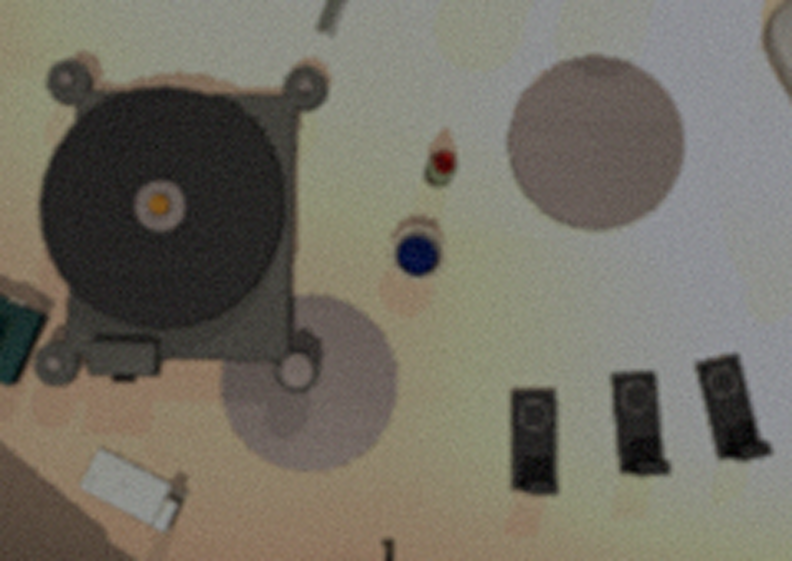

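View pics/scene0a.png

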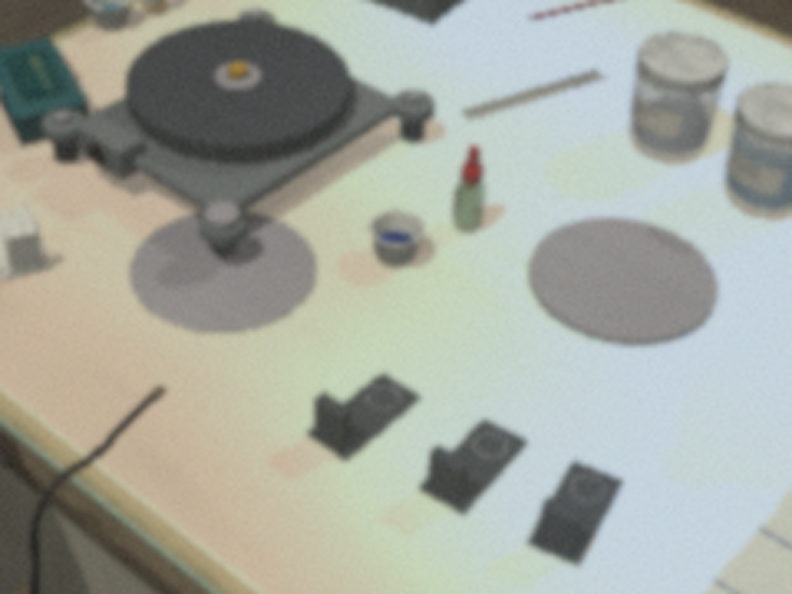

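```bash
cat >> h.py <<'E'
def plan(o,xyz,yawx=None):
    """delta in tool frame (cm) and turn (deg); yawx = world heading (deg) wanted for tool y axis (mod 180)"""
    T=pose(o);d=T[:3,:3].T@(np.array(xyz)-T[:3,3])*100
    r=None
    if yawx is not None:
        y=T[:3,1];cur=np.degrees(np.arctan2(y[1],y[0]))
        r=-((yawx-cur+90)%180-90)   # tool z points down: +turn = cw from above
    return d.round(3),r
E
python3 - <<'E'
from bench import bot
from h import *
o=bot.get_obs();T=pose(o);print(T.round(3))
s=bot.snapshot("top");K,C=s["mtx"],s["cam_to_world"]
f=s["frame"];g=f.max(axis=2)
m=(g<75).astype(np.uint8);
n,l,st,ce=cv2.connectedComponentsWithStats(m[220:270,305:400])
for i in range(1,n):
    if st[i,4]<100:continue
    print(st[i])
    c=np.argwhere(l==i)[:,::-1]+[305,220]
    r=cv2.minAreaRect(c.astype(np.float32));print(r,[ray(K,C,p,0.004)[:2].round(4).tolist() for p in cv2.boxPoints(r)])
# rings from zoom coordinates
for n,(u,v),z in [("ring a",(536,415),.004),("ring b",(637,397),.004),("ring c",(722,382),.004),("boss",(298,369),.052),("lugFL",(57,362),.042),("lugBL",(70,80),.042),("lugBR",(306,87),.042),("hub",(159,205),.065),("plate",(309,383),.002),("cup",(417,255),.02),("drop",(443,162),.086)]:
    p=ray(K,C,(160+u/3.3,110+v/3.3),z);print(n,p.round(4))
S=bot.snapshot("scene");K,C=S["mtx"],S["cam_to_world"]
for n,(u,v),z in [("ring a",(381,396),.004),("ring b",(491,442),.004),("ring c",(589,486),.004),("boss",(221,212),.052),("lugBR",(412,103),.042),("lugFL",(64,121),.042)]:
    p=ray(K,C,(160+u/3.3,130+v/3.3),z);print(n,p.round(4))
E
```

```text
[[-0.915  0.403 -0.001  0.242]
 [ 0.403  0.915 -0.001  0.549]
 [ 0.    -0.001 -1.     0.231]
 [ 0.     0.     0.     1.   ]]
[ 66   0  22  30 395]
((381.6765441894531, 233.70590209960938), (31.28709602355957, 15.037208557128906), 75.96376037597656) [[0.5495, -0.3735], [0.5613, -0.4165], [0.4726, -0.4387], [0.4609, -0.3959]]
[ 41   3  17  31 409]
((352.95635986328125, 238.08055114746094), (31.874332427978516, 14.105308532714844), 81.57302856445312) [[0.5387, -0.294], [0.5458, -0.3352], [0.4536, -0.3493], [0.4465, -0.3084]]
[ 10   8  14  32 412]
((321.5, 243.5), (31.0, 13.0), 90.0) [[0.5229, -0.2096], [0.5238, -0.248], [0.433, -0.2489], [0.432, -0.2108]]
ring a [ 0.5006 -0.2318  0.004 ]
ring b [ 0.5188 -0.3218  0.004 ]
ring c [ 0.5341 -0.3977  0.004 ]
boss [ 0.5362 -0.0192  0.052 ]
lugFL [0.5372 0.1903 0.042 ]
lugBL [0.7857 0.1888 0.042 ]
lugBR [ 0.7842 -0.0195  0.042 ]
hub [0.6731 0.1029 0.065 ]
plate [ 0.5241 -0.028   0.002 ]
cup [ 0.6402 -0.1216  0.02  ]
drop [ 0.7119 -0.1372  0.086 ]
ring a [ 0.5015 -0.2282  0.004 ]
ring b [ 0.5224 -0.3199  0.004 ]
ring c [ 0.5376 -0.3987  0.004 ]
boss [ 0.5338 -0.0192  0.052 ]
lugBR [ 0.7802 -0.0214  0.042 ]
lugFL [0.5359 0.1885 0.042 ]
```

```bash
python3 - <<'E'
from bench import bot
from h import *
o=bot.get_obs()
print(plan(o,(.45,.25,.23),90)); print(plan(o,(.42,-.231,.15),90))
E
```

```text
(array([-31.113, -18.973,   0.1  ]), np.float64(-23.766121073940965))
(array([-47.753, -64.198,   8.122]), np.float64(-23.766121073940965))
```

Emit:
send_rows:
  deltas:
    - [[-4.2,-2.5,0],-6]
    - [[-8.4,-5,0],-12]
    - [[-12.6,-7.5,0],-18]
    - [[-16.8,-10,0],-23.8]
    - [[-21,-12.6,0],-23.8]
  jaw: 0.6
  grip_force: 60

```text
t: 0.75
ee_pos: [0.3839, 0.3476, 0.2313]
orientation: [0.0, -0.002, 1.0, 0.0]
contact_force: [0.6, 0.7, 0.6]
width: 0.602
```

```bash
python3 - <<'E'
from bench import bot
from h import *
o=bot.get_obs();print(o['ee_pos'],o['width'])
print(plan(o,(.42,-.231,.15),90))
E
```

```text
[0.38393741 0.34760777 0.23133137] 0.6015658906582457
(array([ -3.341, -57.879,   8.12 ]), np.float64(0.25956253301060883))
```

Emit:
send_rows:
  deltas:
    - [[-2,-4.8,0.8],0.3]
    - [[-3.3,-9.6,1.6],0.3]
    - [[-3.3,-14.4,2.4],0.3]
    - [[-3.3,-19.2,3.2],0.3]
    - [[-3.3,-24,4],0.3]

```text
t: 1.25
ee_pos: [0.416, 0.1074, 0.191]
orientation: [0.0, 0.002, 1.0, 0.0]
contact_force: [0.7, -0.3, -0.2]
width: 0.597
```

Emit:
send_rows:
  deltas:
    - [[0,-4.9,0.8],0]
    - [[0,-9.8,1.6],0]
    - [[0,-14.7,2.4],0]
    - [[0,-19.6,3.2],0]
    - [[0,-24.5,4],0]

```text
t: 1.75
ee_pos: [0.4148, -0.1379, 0.1512]
orientation: [0.0, 0.002, 1.0, -0.0]
contact_force: [2.0, 0.0, -0.3]
width: 0.597
```

Emit:
send_rows:
  deltas:
    - [[0,-4.9,0],0]
    - [[0,-9.2,0],0]
    - [[0,-9.2,0],0]
    - [[0,-9.2,0],0]
    - [[0,-9.2,0],0]

```text
t: 2.25
ee_pos: [0.4148, -0.2269, 0.1512]
orientation: [-0.0, 0.002, 1.0, 0.0]
contact_force: [-0.1, 0.2, -0.4]
width: 0.594
```

```bash
python3 - <<'E'
from bench import bot
from h import *
o=bot.get_obs();print(o['t'],pose(o).round(4),o['contact_force'])
s=bot.snapshot("wrist");cv2.imwrite("pics/w1.png",s["frame"][:,:,::-1])
np.savez("w1.npz",f=s["frame"],K=s["mtx"],C=pose(o)@s["hand_eye"])
E
```

```text
2.25 [[-1.000e+00  4.100e-03 -2.000e-04  4.148e-01]
 [ 4.100e-03  1.000e+00  6.000e-04 -2.269e-01]
 [ 2.000e-04  6.000e-04 -1.000e+00  1.512e-01]
 [ 0.000e+00  0.000e+00  0.000e+00  1.000e+00]] [-0.14917395  0.20954118 -0.4229319 ]
```

View pics/w1.png

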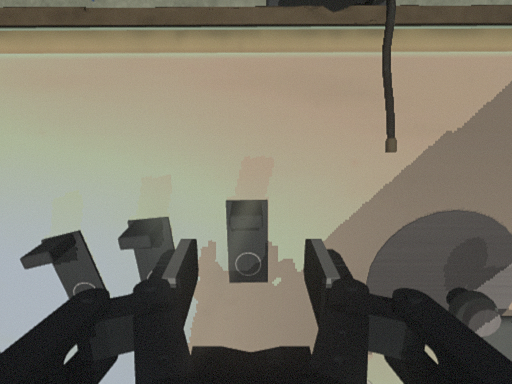

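```bash
python3 - <<'E'
from h import *
d=np.load("w1.npz");K,C,f=d["K"],d["C"],d["f"]
g=f.max(axis=2).astype(np.uint8)
m=(g<125).astype(np.uint8)[190:292,215:280]
n,l,st,ce=cv2.connectedComponentsWithStats(m);i=1+st[1:,4].argmax();print(st[i])
c=(np.argwhere(l==i)[:,::-1]+[215,190]).astype(np.float32)
r=cv2.minAreaRect(c);print(r)
b=cv2.boxPoints(r);P=np.array([ray(K,C,p,.004)[:2] for p in b]);print(P.round(4),P.mean(0))
print("ring",ray(K,C,(248,264.5),.004))
cv2.imwrite("pics/w1a.png",cv2.resize(f[185:295,205:295,::-1],None,fx=5,fy=5,interpolation=cv2.INTER_CUBIC))
E
```

```text
[  11   10   42   83 3350]
((246.49996948242188, 241.0), (81.99998474121094, 40.99999237060547), 90.0)
[[ 0.4351 -0.2513]
 [ 0.4353 -0.2125]
 [ 0.5236 -0.2116]
 [ 0.5234 -0.2536]] [ 0.47935872 -0.23226212]
ring [ 0.50345262 -0.23093736  0.004     ]
```

View pics/w1a.png

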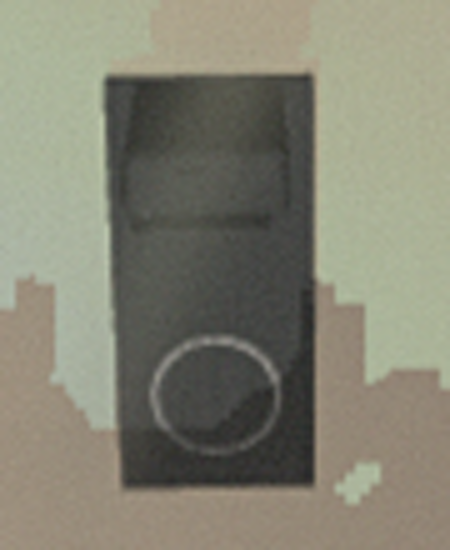

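Emit:
send_rows:
  deltas:
    - [[-2.6,-0.5,3],-1]
    - [[-2.6,-0.5,7],-1]
    - [[-2.6,-0.5,11],-1]
    - [[-2.6,-0.5,13.5],-1]
    - [[-2.6,-0.5,14.3],-1]

```text
t: 2.8
ee_pos: [0.4395, -0.2302, 0.0055]
orientation: [-0.002, -0.007, 1.0, 0.002]
contact_force: [0.3, 0.3, 0.4]
width: 0.597
```

Emit:
send_rows:
  deltas:
    - [[0,0,0],0]
    - [[0,0,0],0]
    - [[0,0,0],0]
    - [[0,0,0],0]
    - [[0,0,0],0]
  jaw: 0

```text
t: 3.3
ee_pos: [0.4416, -0.2335, 0.0097]
orientation: [0.001, -0.006, 1.0, -0.001]
contact_force: [-0.5, 0.2, 6.7]
width: 0.318
```

```bash
python3 - <<'E'
from bench import bot
from h import *
o=bot.get_obs();print(o['t'],pose(o).round(4),o['contact_force'],o['width'])
s=bot.snapshot("wrist");cv2.imwrite("pics/w2.png",s["frame"][:,:,::-1])
s=bot.snapshot("scene");cv2.imwrite("pics/s2.png",cv2.resize(s["frame"][170:330,200:420,::-1],None,fx=3.5,fy=3.5))
E
```

```text
3.3 [[-0.9999 -0.0128  0.0018  0.4416]
 [-0.0128  0.9999 -0.0013 -0.2335]
 [-0.0018 -0.0013 -1.      0.0097]
 [ 0.      0.      0.      1.    ]] [-0.5080173   0.19223145  6.73700532] 0.3182403278930367
```

View pics/w2.png

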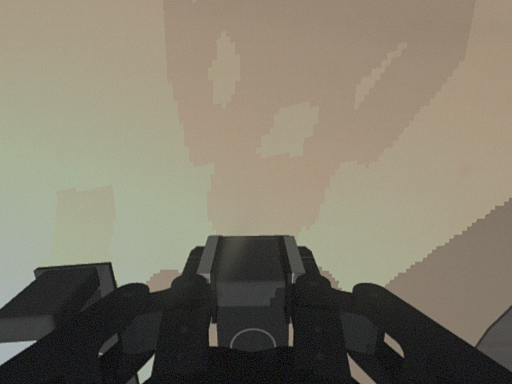

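View pics/s2.png

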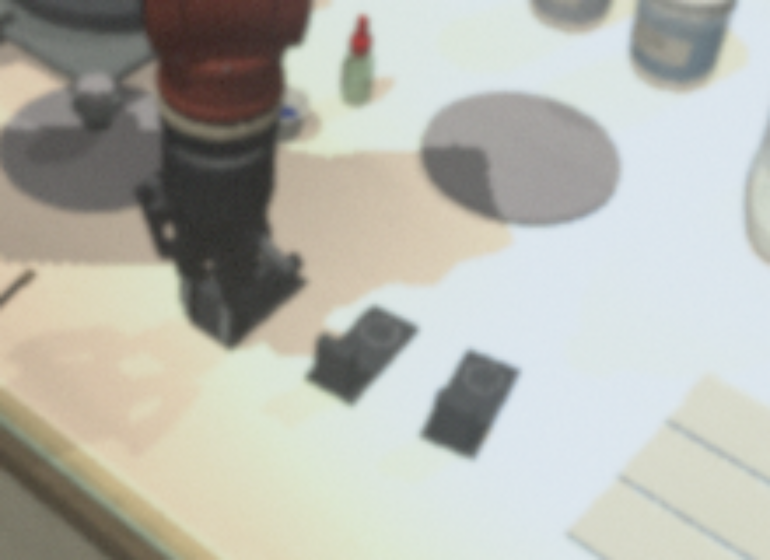

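Emit:
send_rows:
  deltas:
    - [[0,0,-1],0]
    - [[0,0,-3],0]
    - [[0.8,4.5,-3],0.7]
    - [[1.6,9.2,-3],0.7]
    - [[1.6,14,-3],0.7]

```text
t: 3.9
ee_pos: [0.4223, -0.0921, 0.0389]
orientation: [0.0, 0.001, 1.0, -0.0]
contact_force: [0.6, 1.2, -0.2]
width: 0.317
```

Emit:
send_rows:
  deltas:
    - [[0,4.8,0],0]
    - [[0,7.4,0],0]
    - [[0,7.4,0],0]
    - [[0,7.4,0],0]
    - [[0,7.4,0],0]

```text
t: 4.4
ee_pos: [0.4232, -0.0199, 0.0387]
orientation: [0.0, 0.0, 1.0, -0.0]
contact_force: [-0.5, -0.9, -0.3]
width: 0.312
```

```bash
python3 - <<'E'
from bench import bot
from h import *
o=bot.get_obs();print(o['t'],pose(o).round(4),o['contact_force'],o['width'])
s=bot.snapshot("wrist");cv2.imwrite("pics/w3.png",s["frame"][:,:,::-1])
np.savez("w3.npz",f=s["frame"],K=s["mtx"],C=pose(o)@s["hand_eye"])
s=bot.snapshot("scene");cv2.imwrite("pics/s3.png",cv2.resize(s["frame"][110:280,140:340,::-1],None,fx=3.5,fy=3.5))
s=bot.snapshot("top");cv2.imwrite("pics/t3.png",cv2.resize(s["frame"][180:310,180:320,::-1],None,fx=4.5,fy=4.5))
E
```

```text
4.4 [[-1.000e+00  2.000e-04  5.000e-04  4.232e-01]
 [ 2.000e-04  1.000e+00 -4.000e-04 -1.990e-02]
 [-5.000e-04 -4.000e-04 -1.000e+00  3.870e-02]
 [ 0.000e+00  0.000e+00  0.000e+00  1.000e+00]] [-0.53633918 -0.93086889 -0.33033804] 0.31206476107882863
```

View pics/w3.png

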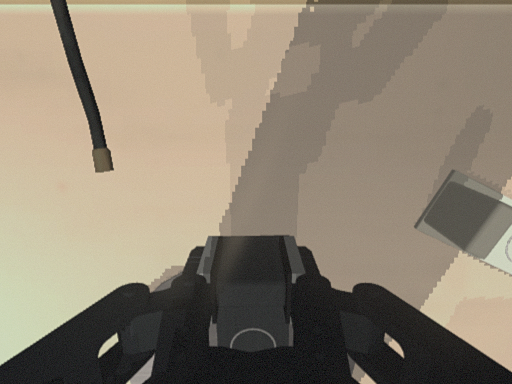

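View pics/s3.png

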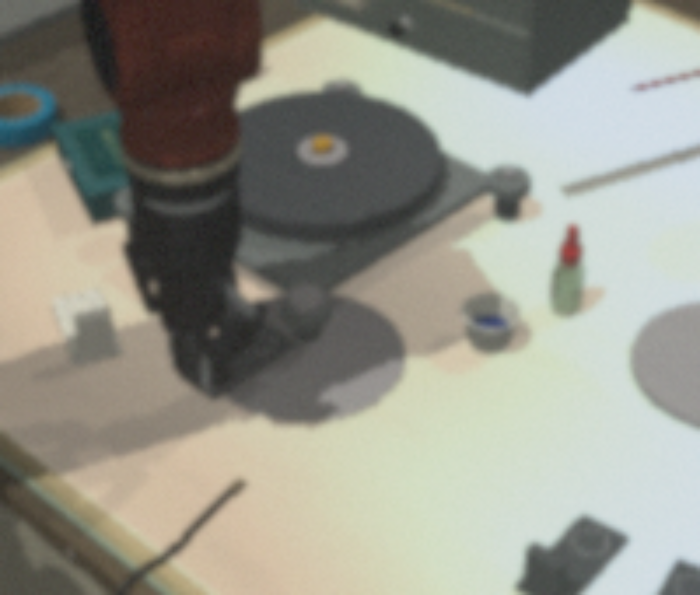

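View pics/t3.png

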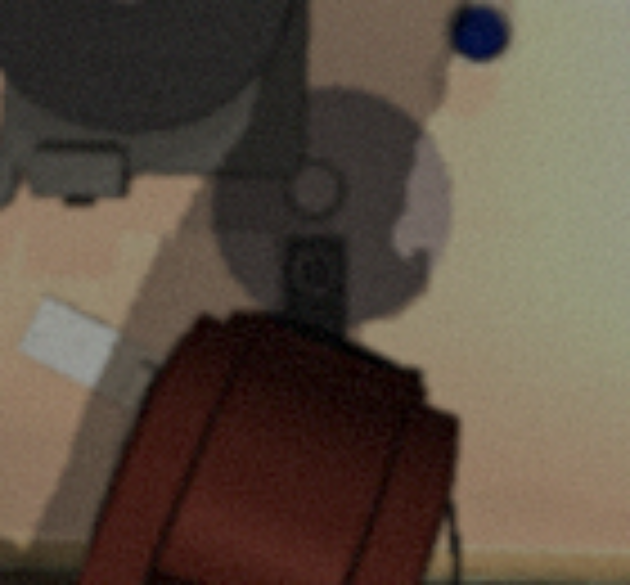

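```bash
python3 - <<'E'
from bench import bot
from h import *
s=bot.snapshot("top");K,C=s["mtx"],s["cam_to_world"]
print(ray(K,C,(180+314/4.5,180+268/4.5),.033),ray(K,C,(180+316/4.5,180+189/4.5),.052))
E
```

```text
[ 0.48539419 -0.01847371  0.033     ] [ 0.5356335 -0.0190141  0.052    ]
```

Emit:
send_rows:
  deltas:
    - [[0,0,1],0]
    - [[0,0,1.8],0]
    - [[0,0,2.1],0]
    - [[0,0,2.1],0]
    - [[0,0,2.1],0]

```text
t: 5.1
ee_pos: [0.4229, -0.0191, 0.0172]
orientation: [-0.0, -0.0, 1.0, 0.0]
contact_force: [0.5, 0.8, -0.6]
width: 0.315
```

Emit:
send_rows:
  deltas:
    - [[0,0,0.1],0]
    - [[0,0,0.2],0]
    - [[0,0,0.3],0]
    - [[0,0,0.4],0]
    - [[0,0,0.4],0]

```text
t: 5.6
ee_pos: [0.4229, -0.019, 0.0132]
orientation: [-0.0, -0.0, 1.0, 0.0]
contact_force: [-0.3, 0.2, -1.1]
width: 0.319
```

Emit:
send_rows:
  deltas:
    - [[-1,0,0],0]
    - [[-2.2,0,0],0]
    - [[-3.4,0,0],0]
    - [[-4.5,0,0],0]
    - [[-5,0,0],0]

```text
t: 6.1
ee_pos: [0.4737, -0.0191, 0.0133]
orientation: [0.0, -0.0, 1.0, 0.0]
contact_force: [-0.0, -0.7, -0.4]
width: 0.319
```

Emit:
send_rows:
  deltas:
    - [[0,0,0.05],0]
    - [[0,0,0.1],0]
    - [[0,0,0.15],0]
    - [[0,0,0.17],0]
    - [[0,0,0.17],0]

```text
t: 6.6
ee_pos: [0.4728, -0.0191, 0.0117]
orientation: [0.0, -0.0, 1.0, 0.0]
contact_force: [0.1, -0.4, 0.1]
width: 0.319
```

Emit:
send_rows:
  deltas:
    - [[0,0,0],0]
    - [[0,0,0],0]
    - [[0,0,0],0]
    - [[0,0,0],0]
    - [[0,0,-0.2],0]
  jaw: 0.6

```text
t: 7.1
ee_pos: [0.4727, -0.019, 0.0134]
orientation: [-0.0, -0.0, 1.0, 0.0]
contact_force: [-0.4, -1.1, 0.7]
width: 0.6
```

Emit:
send_rows:
  deltas:
    - [[0,0,-2],0]
    - [[0,0,-5],0]
    - [[0,0,-9],0]
    - [[2,0,-13],0]
    - [[5,0,-14],0]

```text
t: 7.6
ee_pos: [0.4246, -0.0198, 0.1582]
orientation: [0.003, -0.001, 1.0, -0.001]
contact_force: [-0.1, -0.6, 0.2]
width: 0.6
```

```bash
python3 - <<'E'
from bench import bot
from h import *
o=bot.get_obs();print(o['t'],pose(o).round(4),o['contact_force'],o['width'])
s=bot.snapshot("wrist");cv2.imwrite("pics/w4.png",s["frame"][:,:,::-1])
np.savez("w4.npz",f=s["frame"],K=s["mtx"],C=pose(o)@s["hand_eye"])
s=bot.snapshot("scene");cv2.imwrite("pics/s4.png",cv2.resize(s["frame"][110:280,140:340,::-1],None,fx=3.5,fy=3.5))
E
```

```text
7.6 [[-1.     -0.0011  0.0057  0.4246]
 [-0.0011  1.     -0.002  -0.0198]
 [-0.0057 -0.002  -1.      0.1582]
 [ 0.      0.      0.      1.    ]] [-0.14297434 -0.55340009  0.22720319] 0.599983443170035
```

View pics/w4.png

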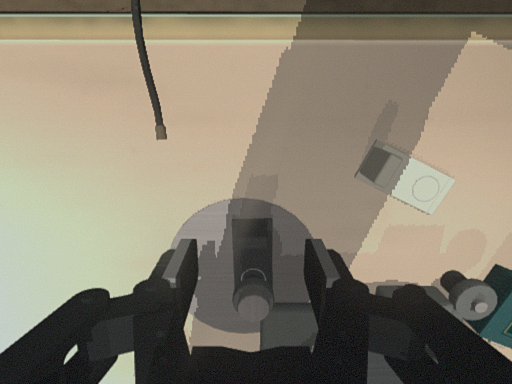

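View pics/s4.png

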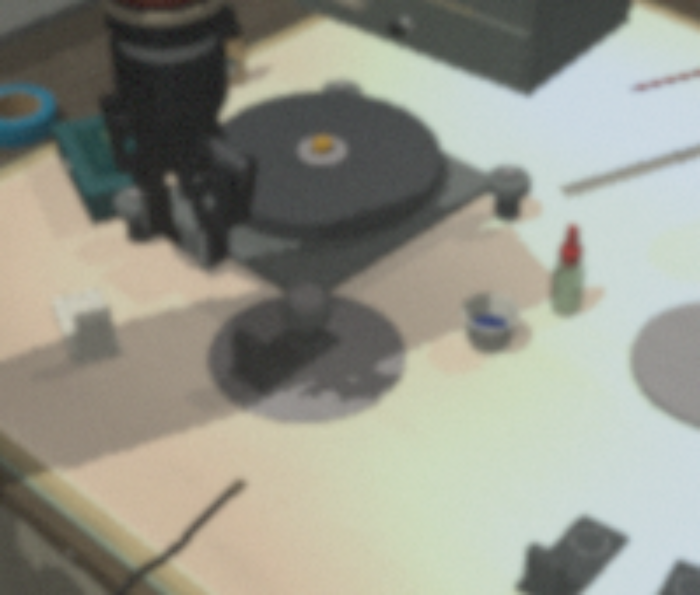

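```bash
python3 - <<'E'
from h import *
d=np.load("w4.npz");K,C,f=d["K"],d["C"],d["f"]
cv2.imwrite("pics/w4a.png",cv2.resize(f[205:345,190:320,::-1],None,fx=4,fy=4,interpolation=cv2.INTER_CUBIC))
E
```

```text
(no output)
```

View pics/w4a.png

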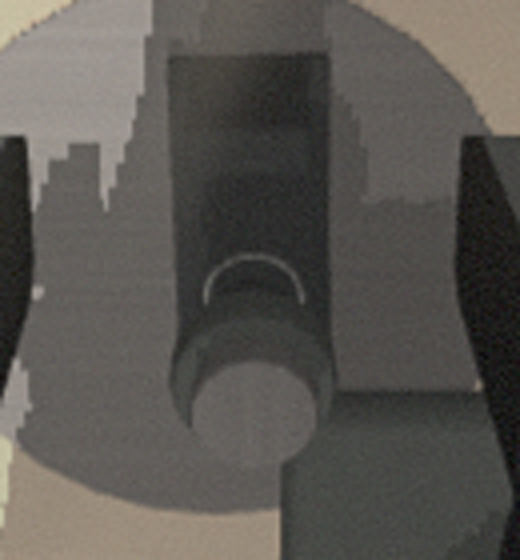

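```bash
python3 - <<'E'
from h import *
d=np.load("w4.npz");K,C=d["K"],d["C"]
c=lambda u,v:(190+u/4,205+v/4)
for p,z in [((252,255),.006),((204,303),.006),((304,303),.006),((254,413),.052),((169,57),.006),((330,53),.006)]: print(ray(K,C,c(*p),z).round(4))
d=np.load("w1.npz");K,C=d["K"],d["C"]
# shim b, from top
E
```

```text
[ 0.5222 -0.0186  0.006 ]
[ 0.5364 -0.0311  0.006 ]
[ 0.5363 -0.005   0.006 ]
[ 0.5357 -0.0184  0.052 ]
[ 0.4675 -0.0392  0.006 ]
[4.664e-01 3.000e-04 6.000e-03]
```

Emit:
send_rows:
  deltas:
    - [[0,-4.9,0],0]
    - [[0,-9.8,0],0]
    - [[-0.5,-14.7,0],0]
    - [[-0.5,-19.6,0.5],0]
    - [[-1,-24.5,0.5],0]

```text
t: 8.2
ee_pos: [0.4326, -0.2661, 0.1476]
orientation: [-0.0, -0.0, 1.0, 0.0]
contact_force: [0.9, 0.5, 0.2]
width: 0.603
```

Emit:
send_rows:
  deltas:
    - [[0,-4.5,0],-5]
    - [[0,-5.5,0],-8]
    - [[0,-5.5,0],-8]
    - [[0,-5.5,0],-8]
    - [[0,-5.5,0],-8]

```text
t: 8.7
ee_pos: [0.4333, -0.3179, 0.1484]
orientation: [-0.0, -0.07, 0.998, 0.0]
contact_force: [-0.1, -0.1, 0.1]
width: 0.6
```

```bash
python3 - <<'E'
from bench import bot
from h import *
o=bot.get_obs();print(o['t'],pose(o).round(4),o['joint_pos'].round(3),o['width'])
s=bot.snapshot("wrist");cv2.imwrite("pics/w5.png",s["frame"][:,:,::-1])
np.savez("w5.npz",f=s["frame"],K=s["mtx"],C=pose(o)@s["hand_eye"])
E
```

```text
8.7 [[-9.902e-01 -1.397e-01 -1.000e-04  4.333e-01]
 [-1.397e-01  9.902e-01  5.000e-04 -3.179e-01]
 [ 0.000e+00  5.000e-04 -1.000e+00  1.484e-01]
 [ 0.000e+00  0.000e+00  0.000e+00  1.000e+00]] [-0.877 -0.086 -0.244  1.413  0.    -1.017] 0.5995062411670309
```

View pics/w5.png

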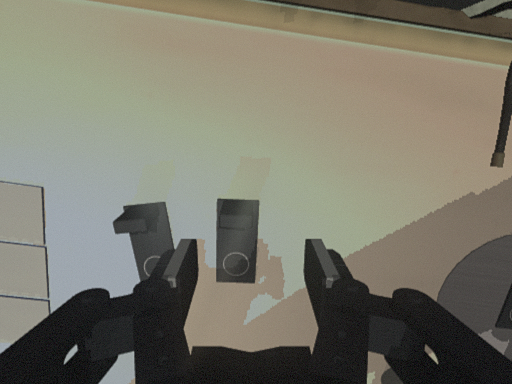

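```bash
python3 - <<'E'
from h import *
d=np.load("w5.npz");K,C,f=d["K"],d["C"],d["f"]
cv2.imwrite("pics/w5a.png",cv2.resize(f[190:295,195:285,::-1],None,fx=5,fy=5,interpolation=cv2.INTER_CUBIC))
E
```

```text
(no output)
```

View pics/w5a.png

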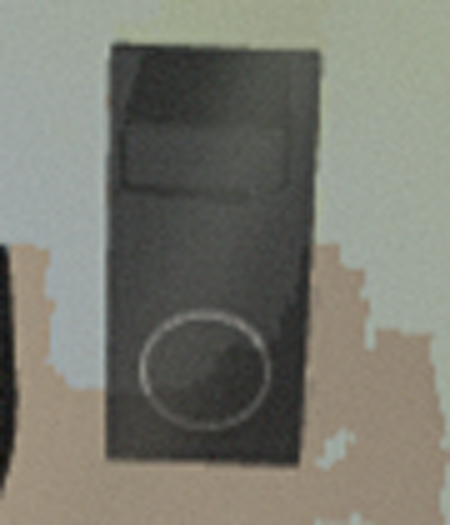

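```bash
python3 - <<'E'
from h import *
from bench import bot
d=np.load("w5.npz");K,C=d["K"],d["C"]
c=lambda p:(195+p[0]/5,190+p[1]/5)
P=[ray(K,C,c(p),.004)[:2] for p in [(110,43),(321,50),(107,458),(299,466),(205,370)]]
print(np.round(P,4))
t=(P[0]+P[1])/2;n=(P[2]+P[3])/2;h=(n-t)/np.linalg.norm(n-t);a=np.degrees(np.arctan2(h[1],h[0]))
ctr=(t+n)/2;print(a,ctr,ctr-.039*h,P[4]-.061*h,np.linalg.norm(n-t))
b=(ctr-.039*h+P[4]-.061*h)/2
print(b,plan(bot.get_obs(),[*b,.0085],90+a))
E
```

```text
[[ 0.4557 -0.3476]
 [ 0.4516 -0.3083]
 [ 0.5437 -0.3385]
 [ 0.5401 -0.2996]
 [ 0.5211 -0.3213]]
5.755926676304089 [ 0.49775598 -0.32349503] [ 0.45895261 -0.32740638] [ 0.46039736 -0.32743047] 0.08867140261805971
[ 0.45967498 -0.32741842] (array([-2.467, -1.307, 14.01 ]), np.float64(2.298039678489843))
```

Emit:
send_rows:
  deltas:
    - [[-2.5,-1.3,3],2.3]
    - [[-2.5,-1.3,7],2.3]
    - [[-2.5,-1.3,11],2.3]
    - [[-2.5,-1.3,13.3],2.3]
    - [[-2.5,-1.3,14],2.3]

```text
t: 9.25
ee_pos: [0.4585, -0.3259, 0.0056]
orientation: [-0.001, -0.05, 0.999, 0.002]
contact_force: [0.5, 0.1, -0.2]
width: 0.603
```

Emit:
send_rows:
  deltas:
    - [[0,0,0],0]
    - [[0,0,0],0]
    - [[0,0,0],0]
    - [[0,0,0],0]
    - [[0,0,0],0]
  jaw: 0

```text
t: 9.75
ee_pos: [0.4604, -0.3292, 0.0101]
orientation: [0.001, -0.05, 0.999, -0.001]
contact_force: [0.2, 1.0, 6.3]
width: 0.321
```

Emit:
send_rows:
  deltas:
    - [[0,0,0],0]
    - [[0,0,0],0]
    - [[0,0,0],0]
    - [[0,0,0],0]
    - [[0,0,0],0]

```text
t: 10.25
ee_pos: [0.4604, -0.3293, 0.0101]
orientation: [0.001, -0.05, 0.999, -0.001]
contact_force: [0.3, 0.5, 7.2]
width: 0.315
```

```bash
python3 - <<'E'
from bench import bot
from h import *
for i in range(4):
    o=bot.get_obs();print(o['t'],o['ee_pos'].round(5),o['contact_force'].round(1))
    s=bot.snapshot("wrist")
cv2.imwrite("pics/w6.png",s["frame"][:,:,::-1])
T=pose(o);print(T.round(4),o['width'])
print(plan(o,(.535,-.131,.06),180))
E
```

```text
10.25 [ 0.46044 -0.32926  0.01009] [0.3 0.5 7.2]
10.3 [ 0.46043 -0.32927  0.01007] [-0.7  0.7  7.1]
10.35 [ 0.46043 -0.32926  0.01007] [-1.3  1.4  6.7]
10.4 [ 0.46045 -0.32927  0.01009] [-0.6  0.1  6.7]
[[-0.995  -0.0999  0.0017  0.4604]
 [-0.0999  0.995  -0.0015 -0.3293]
 [-0.0015 -0.0017 -1.      0.0101]
 [ 0.      0.      0.      1.    ]] 0.31221360411744314
(array([-9.406, 18.975, -5.009]), np.float64(-84.2685284420374))
```

View pics/w6.png

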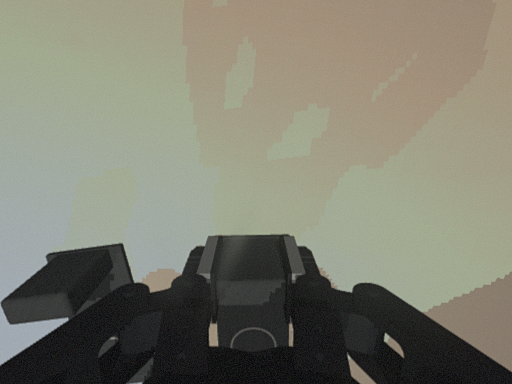

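Emit:
send_rows:
  deltas:
    - [[0,0,-2],0]
    - [[0,1,-4],-8]
    - [[-1.2,4,-4],-16]
    - [[-2.5,8,-4],-24]
    - [[-4,11,-4],-32]

```text
t: 10.95
ee_pos: [0.4885, -0.2135, 0.049]
orientation: [0.0, -0.326, 0.945, 0.0]
contact_force: [-0.3, 0.0, -1.2]
width: 0.32
```

Emit:
send_rows:
  deltas:
    - [[0,0,0],-8]
    - [[0,0,0],-16]
    - [[0,0,0],-24]
    - [[0,0,0],-32]
    - [[0,0,0],-40]

```text
t: 11.45
ee_pos: [0.4886, -0.2151, 0.0489]
orientation: [0.0, -0.63, 0.777, -0.0]
contact_force: [-0.0, 0.1, -1.1]
width: 0.317
```

```bash
python3 - <<'E'
from bench import bot
from h import *
o=bot.get_obs();print(o['t'],o['ee_pos'].round(4),o['joint_pos'].round(2),o['width'])
print(plan(o,(.5355,-.135,.05),180))
E
```

```text
11.45 [ 0.4886 -0.2151  0.0489] [-0.66 -0.05 -0.39  1.23  0.   -2.02] 0.3169155331966588
(array([-8.806, -2.931, -0.114]), np.float64(-11.939285699819635))
```

Emit:
send_rows:
  deltas:
    - [[-2,-0.7,0],-6]
    - [[-5,-1.7,0],-12]
    - [[-8,-2.7,0],-12]
    - [[-8.8,-2.9,0],-12]
    - [[-8.8,-2.9,0],-12]

```text
t: 11.95
ee_pos: [0.5358, -0.1343, 0.0487]
orientation: [0.0, -0.706, 0.708, 0.0]
contact_force: [0.4, -0.3, -0.7]
width: 0.317
```

```bash
python3 - <<'E'
from bench import bot
from h import *
s=bot.snapshot("scene");cv2.imwrite("pics/s7.png",cv2.resize(s["frame"][110:280,140:340,::-1],None,fx=3.5,fy=3.5))
s=bot.snapshot("top");cv2.imwrite("pics/t7.png",cv2.resize(s["frame"][180:310,200:340,::-1],None,fx=4.5,fy=4.5))
np.savez("t7.npz",K=s["mtx"],C=s["cam_to_world"])
o=bot.get_obs();print(o['t'],pose(o).round(4),o['contact_force'])
print(plan(o,(.5355,-.135,.05),180))
E
```

```text
12.05 [[-4.700e-03 -1.000e+00 -2.000e-04  5.353e-01]
 [-1.000e+00  4.700e-03 -2.000e-04 -1.357e-01]
 [ 2.000e-04  1.000e-04 -1.000e+00  4.860e-02]
 [ 0.000e+00  0.000e+00  0.000e+00  1.000e+00]] [-1.26738721 -0.67636753 -0.53236485]
(array([-0.07 , -0.021, -0.137]), np.float64(-0.2718994403568331))
```

View pics/s7.png

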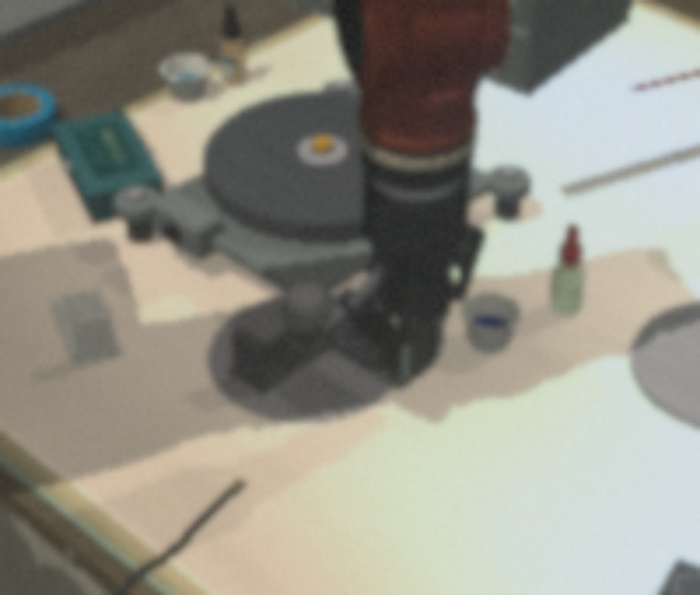

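View pics/t7.png

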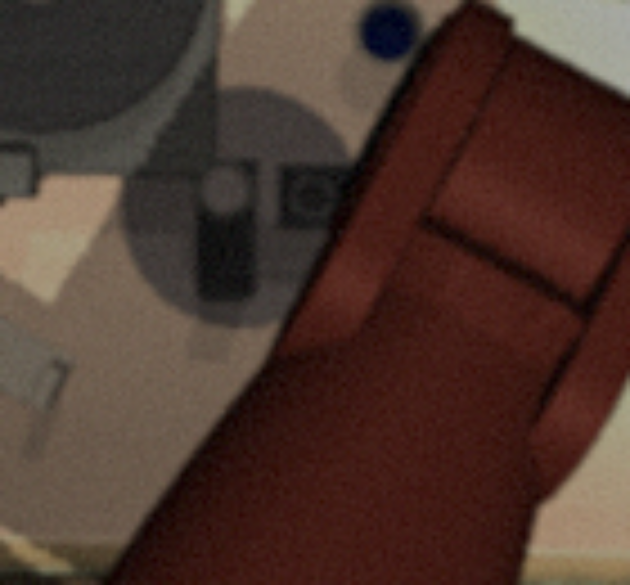

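```bash
python3 - <<'E'
from h import *
d=np.load("t7.npz");K,C=d["K"],d["C"]
print(ray(K,C,(200+314/4.5,180+195/4.5),.0425),ray(K,C,(200+226/4.5,180+188/4.5),.052))
E
```

```text
[ 0.5332529  -0.07462665  0.0425    ] [ 0.53626067 -0.01899779  0.052     ]
```

Emit:
send_rows:
  deltas:
    - [[0,0,1],0]
    - [[0,0,2.2],-0.2]
    - [[0,0,2.9],-0.2]
    - [[0,0,3.1],-0.2]
    - [[0,0,3.15],-0.2]

```text
t: 12.55
ee_pos: [0.5351, -0.1352, 0.0164]
orientation: [-0.0, -0.707, 0.708, 0.001]
contact_force: [0.3, -0.0, -0.4]
width: 0.317
```

```bash
python3 - <<'E'
from bench import bot
from h import *
bot.snapshot("top");o=bot.get_obs();print(o['t'],pose(o).round(5),o['contact_force'])
s=bot.snapshot("scene");cv2.imwrite("pics/s8.png",cv2.resize(s["frame"][170:250,180:280,::-1],None,fx=7,fy=7))
E
```

```text
12.6 [[-1.3500e-03 -1.0000e+00 -3.7000e-04  5.3534e-01]
 [-1.0000e+00  1.3500e-03  2.5000e-04 -1.3524e-01]
 [-2.5000e-04  3.7000e-04 -1.0000e+00  1.6820e-02]
 [ 0.0000e+00  0.0000e+00  0.0000e+00  1.0000e+00]] [-0.33531822  0.32328193 -0.32809947]
```

View pics/s8.png

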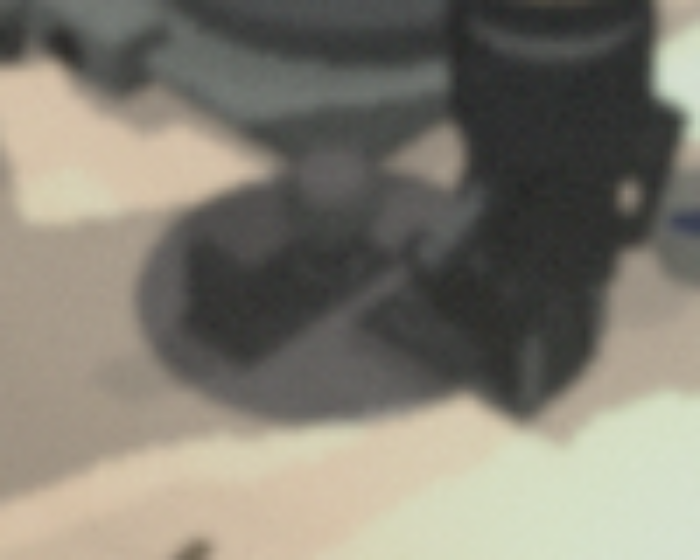

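Emit:
send_rows:
  deltas:
    - [[-0.4,-0.1,0],0]
    - [[-0.8,-0.1,0],0]
    - [[-1.3,-0.1,0],0]
    - [[-1.7,-0.1,0],0]
    - [[-2.2,-0.1,0],0]

```text
t: 13.15
ee_pos: [0.5366, -0.1128, 0.0172]
orientation: [0.0, -0.707, 0.707, -0.0]
contact_force: [1.0, -0.6, -0.8]
width: 0.314
```

Emit:
send_rows:
  deltas:
    - [[-0.3,0,0],0]
    - [[-0.6,0,0],0]
    - [[-0.9,0,0],0]
    - [[-1.2,0,0],0]
    - [[-1.2,0,0],0]

```text
t: 13.65
ee_pos: [0.5366, -0.1009, 0.0171]
orientation: [0.0, -0.707, 0.707, 0.0]
contact_force: [-0.1, 0.6, -0.9]
width: 0.316
```

```bash
python3 - <<'E'
from bench import bot
from h import *
o=bot.get_obs();print(o['t'],pose(o).round(5),o['contact_force'],o['wrist_torque'])
E
```

```text
13.65 [[-8.8000e-04 -1.0000e+00 -1.0000e-05  5.3656e-01]
 [-1.0000e+00  8.8000e-04  1.7000e-04 -1.0087e-01]
 [-1.7000e-04  1.0000e-05 -1.0000e+00  1.7090e-02]
 [ 0.0000e+00  0.0000e+00  0.0000e+00  1.0000e+00]] [-0.1437953   0.55631117 -0.90307419] [ 0.02375745 -0.03113839 -0.01753601]
```

Emit:
send_rows:
  deltas:
    - [[-0.2,0,0.03],0]
    - [[-0.5,0,0.04],0]
    - [[-0.8,0,0.04],0]
    - [[-1.1,0,0.04],0]
    - [[-1.1,0,0.04],0]

```text
t: 14.15
ee_pos: [0.5365, -0.0897, 0.0166]
orientation: [0.0, -0.707, 0.707, 0.0]
contact_force: [0.0, 1.0, -0.9]
width: 0.32
```

Emit:
send_rows:
  deltas:
    - [[-0.3,0,0],0]
    - [[-0.6,0,0],0]
    - [[-0.9,0,0],0]
    - [[-1.05,0,0],0]
    - [[-1.05,0,0],0]

```text
t: 14.65
ee_pos: [0.5366, -0.0795, 0.0167]
orientation: [0.0, -0.707, 0.707, 0.0]
contact_force: [-0.4, -0.4, -1.3]
width: 0.318
```

```bash
python3 - <<'E'
from bench import bot
from h import *
o=bot.get_obs();print(o['t'],pose(o).round(5),o['contact_force'],o['wrist_torque'])
E
```

```text
14.65 [[-8.600e-04 -1.000e+00  4.000e-05  5.366e-01]
 [-1.000e+00  8.600e-04  1.200e-04 -7.945e-02]
 [-1.200e-04 -4.000e-05 -1.000e+00  1.669e-02]
 [ 0.000e+00  0.000e+00  0.000e+00  1.000e+00]] [-0.40564619 -0.43296893 -1.34390617] [-0.04074851  0.04267727 -0.03594616]
```

Emit:
send_rows:
  deltas:
    - [[0,0,0.03],0]
    - [[0,0,0.06],0]
    - [[0,0,0.06],0]
    - [[0,0,0.06],0]
    - [[0,0,0.06],0]

```text
t: 15.15
ee_pos: [0.5367, -0.0798, 0.0161]
orientation: [0.0, -0.707, 0.708, -0.0]
contact_force: [-1.3, 0.4, 0.3]
width: 0.316
```

Emit:
send_rows:
  deltas:
    - [[0,0,0],0]
    - [[0,0,0],0]
    - [[0,0,0],0]
    - [[0,0,0],0]
    - [[0,0,-0.2],0]
  jaw: 0.6

```text
t: 15.65
ee_pos: [0.5364, -0.0796, 0.0179]
orientation: [-0.0, -0.707, 0.708, 0.0]
contact_force: [0.2, 0.0, -0.8]
width: 0.601
```

Emit:
send_rows:
  deltas:
    - [[0,0,-2],0]
    - [[0,0,-5],0]
    - [[0,0,-9],0]
    - [[2,0,-13],0]
    - [[5,0,-14],0]

```text
t: 16.15
ee_pos: [0.5385, -0.1301, 0.1635]
orientation: [-0.001, 0.708, -0.707, 0.003]
contact_force: [0.8, -0.9, 0.1]
width: 0.6
```

```bash
python3 - <<'E'
from bench import bot
from h import *
o=bot.get_obs();print(o['t'],pose(o).round(4),o['contact_force'],o['width'])
s=bot.snapshot("wrist");f=s["frame"];cv2.imwrite("pics/w9.png",f[:,:,::-1])
cv2.imwrite("pics/w9a.png",cv2.resize(f[205:345,190:320,::-1],None,fx=4,fy=4,interpolation=cv2.INTER_CUBIC))
np.savez("w9.npz",f=s["frame"],K=s["mtx"],C=pose(o)@s["hand_eye"])
s=bot.snapshot("scene");cv2.imwrite("pics/s9.png",cv2.resize(s["frame"][170:250,180:280,::-1],None,fx=7,fy=7))
E
```

```text
16.15 [[ 0.0012 -1.      0.0061  0.5385]
 [-1.     -0.0013 -0.0027 -0.1301]
 [ 0.0027 -0.0061 -1.      0.1635]
 [ 0.      0.      0.      1.    ]] [ 0.83668139 -0.9185337   0.10872905] 0.5997053061491898
```

View pics/w9.png

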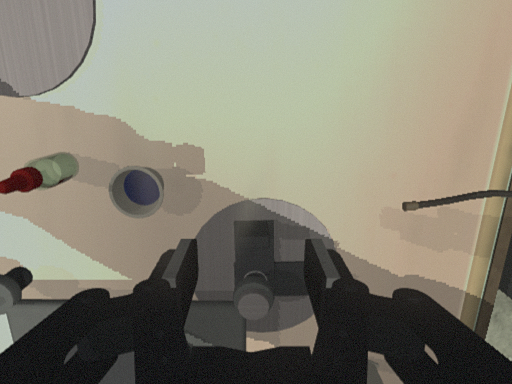

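View pics/w9a.png

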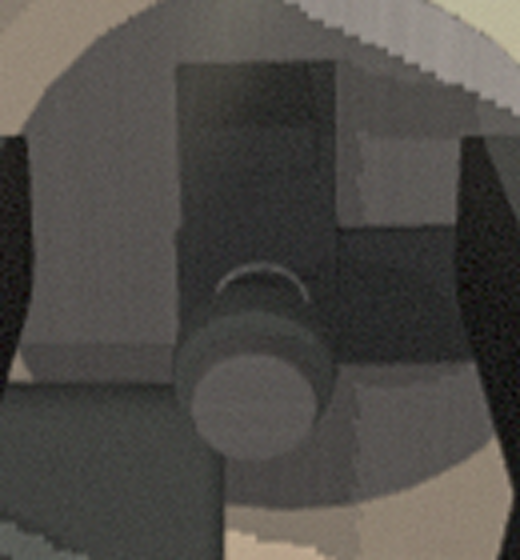

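View pics/s9.png

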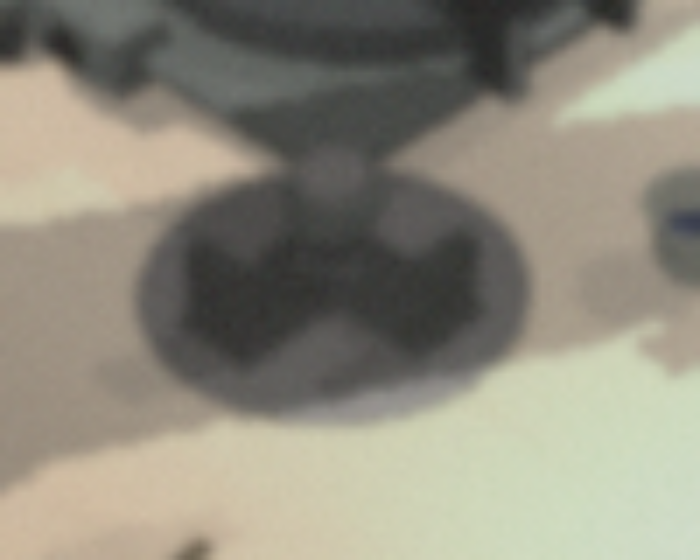

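```bash
python3 - <<'E'
from h import *
from bench import bot
d=np.load("w9.npz");K,C=d["K"],d["C"]
c=lambda u,v:(190+u/4,205+v/4)
for p,z in [((262,263),.0105),((254,408),.052)]: print(ray(K,C,c(*p),z).round(4))
bot.snapshot("top")
o=bot.get_obs();print(pose(o).round(4));print(plan(o,(.536,-.0188,.07),180))
E
```

```text
[ 0.5344 -0.0328  0.0105]
[ 0.5365 -0.0194  0.052 ]
[[-3.200e-03 -1.000e+00  1.800e-03  5.371e-01]
 [-1.000e+00  3.200e-03 -9.000e-04 -1.312e-01]
 [ 9.000e-04 -1.800e-03 -1.000e+00  1.592e-01]
 [ 0.000e+00  0.000e+00  0.000e+00  1.000e+00]]
(array([-11.249,   0.159,   8.912]), np.float64(-0.1846031957271066))
```

Emit:
send_rows:
  deltas:
    - [[-3,0.1,2],0]
    - [[-7,0.1,4],0]
    - [[-10.5,0.15,6.5],0]
    - [[-11.2,0.15,8.5],0]
    - [[-11.2,0.15,9.4],0]
  jaw: 0

```text
t: 16.8
ee_pos: [0.5331, -0.0151, 0.0611]
orientation: [0.001, 0.708, -0.707, -0.002]
contact_force: [-0.8, -0.5, 0.2]
width: 0.002
```

Emit:
send_rows:
  deltas:
    - [[0,0,0],0]
    - [[0,0,0.3],0]
    - [[0,0,0.6],0]
    - [[0,0,0.9],0]
    - [[0,0,0.9],0]

```text
t: 17.3
ee_pos: [0.5352, -0.0181, 0.0551]
orientation: [0.0, -0.706, 0.708, -0.0]
contact_force: [-0.6, 0.3, -0.0]
width: 0.001
```

Emit:
send_rows:
  deltas:
    - [[0,0,0.1],0]
    - [[0,0,0.2],0]
    - [[0,0,0.3],0]
    - [[0,0,0.35],0]
    - [[0,0,0.35],0]

```text
t: 17.8
ee_pos: [0.5352, -0.0178, 0.0519]
orientation: [0.0, -0.707, 0.708, -0.0]
contact_force: [-1.9, -1.2, 3.5]
width: -0.003
```

Emit:
send_rows:
  deltas:
    - [[0,0,0.05],0]
    - [[0,0,0.1],0]
    - [[0,0,0.1],0]
    - [[0,0,0.1],0]
    - [[0,0,0.1],0]

```text
t: 18.3
ee_pos: [0.5351, -0.018, 0.0509]
orientation: [-0.0, -0.707, 0.708, -0.0]
contact_force: [-3.6, -1.1, 5.6]
width: 0.001
```

Emit:
send_rows:
  deltas:
    - [[0,0,0.05],0]
    - [[0,0,0.1],0]
    - [[0,0,0.1],0]
    - [[0,0,0.1],0]
    - [[0,0,0.1],0]

```text
t: 18.8
ee_pos: [0.5351, -0.018, 0.0507]
orientation: [-0.0, -0.707, 0.708, -0.0]
contact_force: [-7.4, -0.8, 13.4]
width: -0.002
```

Emit:
send_rows:
  deltas:
    - [[0,0,-0.03],0]
    - [[0,0,-0.03],0]
    - [[0,0,-0.03],0]
    - [[0,0,-0.03],0]
    - [[0,0,-0.03],0]

```text
t: 19.3
ee_pos: [0.5352, -0.018, 0.0508]
orientation: [-0.0, -0.707, 0.708, -0.0]
contact_force: [-6.5, -0.7, 11.0]
width: 0.004
```

Emit:
send_rows:
  deltas:
    - [[0,0,0],0]
    - [[0,0,0],0]
    - [[0,0,0],0]
    - [[0,0,0],0]
    - [[0,0,0],0]

```text
t: 19.8
ee_pos: [0.5351, -0.018, 0.0508]
orientation: [-0.0, -0.707, 0.708, -0.0]
contact_force: [-6.3, -1.6, 10.9]
width: 0.001
```

Emit:
send_rows:
  deltas:
    - [[0,0,-0.2],0]
    - [[0,0,-0.5],0]
    - [[0,0,-3],0]
    - [[2,0,-7],0]
    - [[7,0,-11],0]

```text
t: 20.3
ee_pos: [0.5352, -0.0755, 0.1527]
orientation: [-0.0, 0.708, -0.706, -0.0]
contact_force: [1.5, -0.6, 0.3]
width: -0.003
```

Emit:
send_rows:
  deltas:
    - [[1,0,0],0]
    - [[1,0,0],0]
    - [[1,0,0],0]
    - [[1,0,0],0]
    - [[1,0,0],0]
  jaw: 0.6

```text
t: 20.8
ee_pos: [0.5346, -0.0856, 0.15]
orientation: [-0.0, -0.707, 0.707, 0.001]
contact_force: [-0.5, -0.3, -0.1]
width: 0.598
```

```bash
python3 - <<'E'
from bench import bot
from h import *
bot.snapshot("top");o=bot.get_obs();print(o['t'],pose(o).round(4),o['contact_force'],o['width'])
s=bot.snapshot("wrist");f=s["frame"]
cv2.imwrite("pics/w10a.png",cv2.resize(f[205:345,190:320,::-1],None,fx=4,fy=4,interpolation=cv2.INTER_CUBIC))
np.savez("w10.npz",f=s["frame"],K=s["mtx"],C=pose(o)@s["hand_eye"])
s=bot.snapshot("scene");cv2.imwrite("pics/s10.png",cv2.resize(s["frame"][110:280,140:340,::-1],None,fx=3.5,fy=3.5))
E
```

```text
20.85 [[-0.000e+00 -1.000e+00 -1.200e-03  5.347e-01]
 [-1.000e+00  0.000e+00  7.000e-04 -8.580e-02]
 [-7.000e-04  1.200e-03 -1.000e+00  1.503e-01]
 [ 0.000e+00  0.000e+00  0.000e+00  1.000e+00]] [-0.29412807  0.0708164  -0.49730221] 0.5987592374947323
```

View pics/w10a.png

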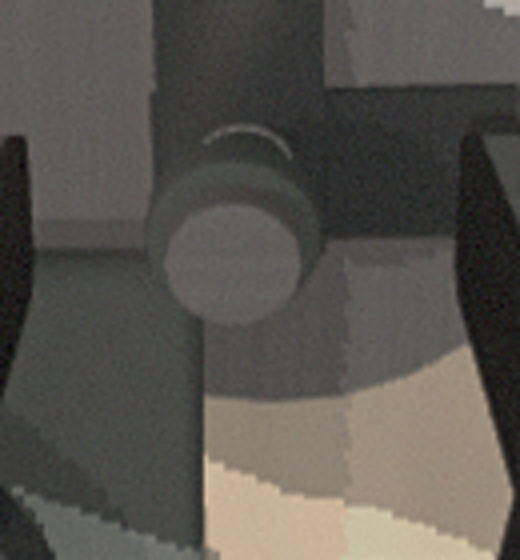

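View pics/s10.png

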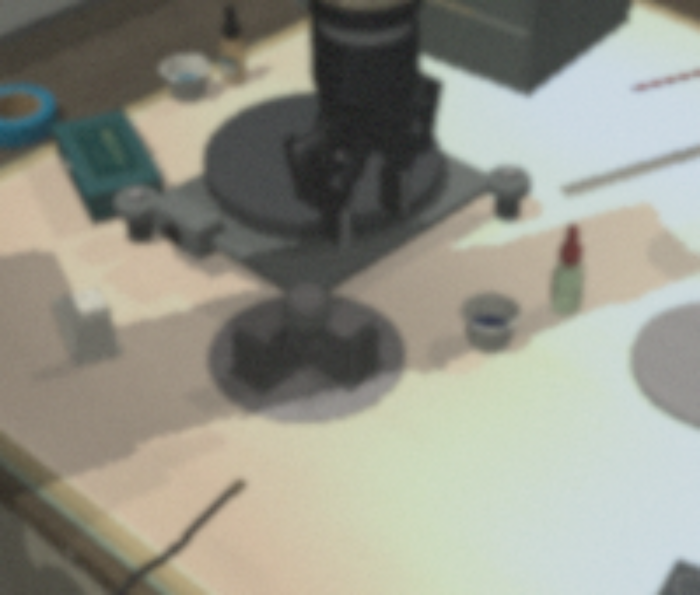

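```bash
python3 - <<'E'
from h import *
d=np.load("w10.npz");K,C=d["K"],d["C"]
c=lambda u,v:(190+u/4,205+v/4)
for p,z in [((246,125),.0105),((233,264),.052)]: print(ray(K,C,c(*p),z).round(4))
E
```

```text
[ 0.5338 -0.0326  0.0105]
[ 0.5367 -0.0195  0.052 ]
```

```bash
python3 - <<'E'
from bench import bot
print(bot.close_job())
E
```

```text
the job is handed in; nothing more can be done
None
```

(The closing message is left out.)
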